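Fit the brake lever on the turntable's splined shaft and set the brake

TASK

Fit the loose brake lever fully home on the turntable's upright splined brake shaft, pressing only lightly while you turn it to find where the splines match, and on the tooth from which its anticlockwise swing (seen from above) ends with the handle pointing straight away from the wheel head. Then swing it anticlockwise to the stop to set the brake, let go and leave it there. Leave the pots and the other things on the bench where they are.

Things in the scene. Friction and masses are not known exactly. Their poses are not given: they have to be found in the camera images.
- lever_hub (a point): Loose steel brake lever, about 0.4 kg, lying flat, right way up. Point: centre of its square hub (44 x 44 mm, 40 mm tall), 20 mm above the flat underside. Local z up along the bore, local x from hub to handle. Pinch the hub across local y (44 mm, flat faces, free over the full height). The arm (20 mm wide, 10 mm thick, flush with the underside) leaves along +x
- lever: The same lever; origin on the bore's axis at the underside. The bore goes right through the hub: core about 18.2 mm across, with four slots in a cross along local x and y, each 8.8 mm wide and reaching 16 mm from the axis
- lever_handle (a point): Centre of the lever's upright black handle, 22 mm across: 120 mm from the hub's axis along local x, 36 mm above the lever's underside; its top is 59 mm above the underside
- collar (a point): Turntable's brake shaft: point on its axis at the top of the fixed round steel collar (56 mm across, 100 mm above the bench). Fully home, the hub's underside sits on it (hub centre 20 mm above this point). Local z up, local -y to the wheel head, local +y straight away from it. Keep the force between lever and turntable under 40 N until the splines have entered the bore: touch down slowly, at 10 mm/s or less
- shaft_top (a point): Top of the upright steel shaft on its axis, 38 mm above the collar. Four splines in a cross (7 mm wide, tips 15 mm from the axis) reach 24 mm above the collar; above them a plain round 17 mm neck to 31 mm and a cone to 38 mm (9 mm across). A lever that does not match the splines stops with its underside 24 mm above the collar. Play 0.9 mm a side of each spline, about 0.06 rad either way
- turntable: Fixed turntable; origin on the bench under the shaft; axes as the collar's, they do not show the shaft's turn. The shaft turns stiffly (0.6 N m, stays put) from brake off to a stop 1.57 rad anticlockwise from above. It starts 0.05 to 1.15 rad past brake off: not measured. On the right tooth the lever points that far anticlockwise from local +x when fitted, and along local +y at the stop
- wheel_head (a point): Centre of the top of the wheel head, a fixed round metal plate 220 mm across, 190 mm from the shaft, 85 mm above the bench
- vase: Unfired dark clay vase, 84 mm across, 110 mm tall, standing on the wheel head; origin under its centre. Leave alone
- bowl: Fired clay bowl, 110 mm across, 50 mm tall; origin under its centre. Leave alone
- mug: Fired clay beaker, 76 mm across, 85 mm tall; origin under its centre. Leave alone
- jar: Glass jar with a white cap, 64 mm across, 80 mm tall; origin under its centre. Leave alone
- spanner: Steel spanner lying flat, 170 mm long along its local x. Leave alone
- rib: Flat wooden potter's rib, 110 x 55 x 8 mm. Leave alone
- ring: Loose steel ring, 60 mm across, 36 mm hole, 14 mm tall, lying flat. Leave alone
There are look-alikes about, which are no part of the job. Of the things shaped like the lever, the bare steel one is meant.

How it is judged:
By the outcome, as a careful person would: the job done as asked, in the order asked, and still so for the second after the job is handed in, with the robot touching nothing.
It also fails if it takes over 72 s, if anything falls off the work surface, if the arm or the gripper's body presses on something with over 40 N, if the wrist force passes 120 N, or if a joint passes its speed limit or range.

ROBOT

A 7-joint arm with a two-finger parallel gripper is mounted at the origin on the work surface. World frame = base frame: x ahead of the robot, y to its left, z up, the work surface at z = 0. Lengths are in m, angles in rad, forces in N, time in s.
With the tool pointing down it reaches from about 0.425 to 0.875 m from the base axis. Payload 4.7 kg.
Tool frame: the origin (TCP) lies midway between the tips of the shut fingers; the grasp point (between the pads) lies 19 mm behind it; z points along the fingers, y is the line along which they close (so a half turn about z gives the same grasp; the last joint's range is limited). The gripper opens to 87 mm and grips with 3 to 60 N. Pads are 19 mm wide; open, the fingers measure 117 mm over their backs; the gripper's body (75 mm by 190 mm) begins 51 mm behind the grasp point.
Start: joints at [-1.225, 0.321, -0.07, 1.45, 0.023, 1.371, -0.057], TCP at [0.212, 0.615, 0.189] pointing down, gripper open.
Joint ranges: [-2.86, 2.86], [-0.3, 2.09], [-1.38, 1.24], [0.06, 2.45], [-1.56, 4.7], [0.09, 2.05], [-2.69, 2.69]. Speed limits (rad/s): [2.57, 2.57, 3.14, 3.14, 3.14, 3.14, 3.14].

INTERFACE

Orientations are given as a unit quaternion [x, y, z, w].
In Python, from workcell import * gives the robot as it stands.
- The arm moves only by the tool send_rows, never from a script. Its argument "steps" is a list of rows, each a list of 2 entries, a list of its own where there are three numbers: the shift along the world's x, y, z scaled (see below), then the turn about the world's z scaled (see below). In form: [[[tx, ty, tz], spin], ...]. A call has 1 to 20 rows; each row is the pose to reach, as a shift and turn from the pose commanded when the call began; what a row does not reach only later rows make up. The controller multiplies each number of a shift by 0.08 m and each number of a turn by 60 degrees. A row lasts 1/12 s, in which the tool goes at most 41.7 mm and 7.16 degrees, less where a joint would pass 70% of its speed; a pose out of reach is approached as far as the arm can. A call with a number of a shift or a turn outside -1 to 1 is refused whole. A call with a gripper value outside its range is refused whole. "fingers" is the gripper command: -1 is shut, 1 is fully open, values between are in proportion, set as the call begins (left out, the last holds). The fingers move at their own pace and stop on an object; "newtons" is the grip in N (left out, the last holds). Time passes only in rows, so rows that repeat a pose let the fingers close. It gives the time, the measured TCP pose, the force, the opening and the grip force at its end, in the units of the state.
- get_state(): the state, without advancing time (a new reading comes with each control period).
- camera(name): name is "scene" or "top" or "wrist"; returns a dict with "frame" (420x560x3 uint8, blue, green, red), "z_map" (420x560 float32, m along the optical axis (not along the pixel's ray), 0 where there is no reading), "fx", "fy", "cx", "cy" (pixels), "pose" (4x4, takes a point from camera to world coordinates); the wrist camera has in their place "hand_eye" (4x4, takes a point from camera to tool coordinates, whose origin is the TCP and whose axes are the flange's). Camera axes: x right, y down, z forward; pixel columns grow to the right and rows downward; lengths in m; the calibration is good to about 2 mm. The wrist camera is an equidistant fisheye: a pixel r from the principal point sees the ray r / f radians off the axis. A picture is of the moment at which its call begins: read the wrist's pose just before it.
- job_done(): hands the job in; it is judged then, once.
The state is a dict: "clock": time; "joints": joint angles; "qvel": joint speeds; "effort": joint torques, N m; "tool_pos": TCP position; "ee_rot": TCP orientation; "ft_force": force on the tool from outside, world axes, zero at the start; "moment": the same for the moment, N m; "opening": finger opening in m; "grasp_force": force on a finger pad.
Only numpy, scipy, OpenCV 4.12 (cv2) and the standard library are available. Lean on these libraries where they do the work, as an engineer would, in place of code of your own. Each camera call takes 0.05 s, during which the arm holds its last target. There are 200 camera calls.

## Working session

There is one attempt and no reset: what is moved stays moved. The work goes in short steps, Python scripts to look and compute and a tool call to move; the robot and the scene stay as the last step left them, time stands still between calls to the robot, and variables do not carry over. Pictures are saved under pics/ and viewed, at most 10 in all, crops included, and the job is handed in when it is done.

Besides the shell and the picture viewer there is one more tool, called after "Call:" by a JSON object that holds its "name" and its "arguments", one argument or row to a line. send_rows: Moves the arm, as the interface text tells. Shifts and turns lie within -1 to 1; 1 stands for 0.08 m of shift or 60 degrees of turn. Its arguments: {"type":"object","properties":{"steps":{"type":"array"},"fingers":{"type":"number"},"newtons":{"type":"number"}},"required":["steps"]}

```bash
mkdir -p pics; ls; cat > h.py <<'E'
from workcell import *
import numpy as np, cv2
def world(c):
    d=c["z_map"]; v,u=np.mgrid[0:d.shape[0],0:d.shape[1]]
    P=np.stack([(u-c["cx"])/c["fx"]*d,(v-c["cy"])/c["fy"]*d,d,np.ones_like(d)],-1)
    return (P@np.array(c["pose"]).T)[...,:3]
E
python3 - <<'E'
from h import *
s=get_state(); print({k:np.round(v,3) for k,v in s.items()})
for n in ("scene","top"):
    c=camera(n); np.savez(n+".npz",**c); cv2.imwrite(f"pics/{n}0.png",c["frame"])
    print(n,c["fx"],c["cx"],c["cy"],np.round(c["pose"],3).tolist())
E
```

```text
pics
{'clock': np.float64(0.0), 'joints': array([-1.225,  0.322, -0.07 ,  1.452,  0.023,  1.371, -0.057]), 'qvel': array([ 0.   , -0.   , -0.   , -0.001,  0.   ,  0.   , -0.001]), 'effort': array([ 1.0000e-03, -4.9129e+01, -4.0400e-01, -3.1253e+01, -6.4000e-02,
        4.4000e-02,  0.0000e+00]), 'tool_pos': array([0.212, 0.614, 0.188]), 'ee_rot': array([ 0.165,  0.986, -0.001, -0.   ]), 'ft_force': array([1.261, 0.851, 0.046]), 'moment': array([-0.028,  0.021,  0.026]), 'grasp_force': np.float64(0.0), 'opening': np.float64(0.087)}
scene 413.6708555091582 278.4247397282564 203.2171785802291 [[0.892, 0.345, -0.293, 0.792], [0.452, -0.648, 0.612, -0.6], [0.021, -0.679, -0.734, 0.922], [0.0, 0.0, 0.0, 1.0]]
top 436.8518516212878 280.70729786403035 213.04486987892753 [[0.025, -0.986, 0.164, 0.253], [-1.0, -0.023, 0.01, 0.061], [-0.006, -0.164, -0.986, 1.428], [0.0, 0.0, 0.0, 1.0]]
```

View pics/scene0.png

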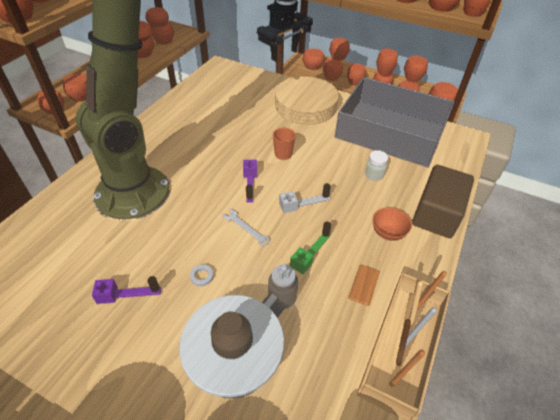

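View pics/top0.png

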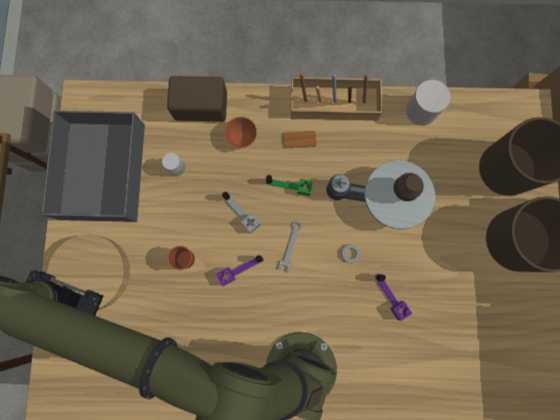

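The candidates shaped like the lever, in the top view, are purple at (226,276), purple at (401,310), green at (304,187) and bare grey steel at (250,222). In the scene view the steel one is at (289,202). Only that one is bare steel, so it is the one meant. The shaft is at top (341,181) and the wheel head at top (400,194). I'll confirm with a crop and measure.

```bash
python3 - <<'E'
from h import *
t=dict(np.load("top.npz")); s=dict(np.load("scene.npz"))
a=cv2.resize(t["frame"][170:245,205:265],None,fx=6,fy=6,interpolation=cv2.INTER_CUBIC)
b=cv2.resize(s["frame"][250:320,250:310],None,fx=6,fy=6,interpolation=cv2.INTER_CUBIC)
cv2.imwrite("pics/crop1.png",np.hstack([a[:420],b]))
for n,c,lv,sh,wh in (("top",t,(205,185,265,240),(325,165,360,200),(360,155,440,230)),("scene",s,(270,175,340,220),(262,260,305,310),(175,290,290,395))):
    W=world(c)
    def roi(r): 
        x0,y0,x1,y1=r; return W[y0:y1,x0:x1].reshape(-1,3)
    P=roi(lv); z=P[:,2]
    q=P[(z>.034)&(z<.045)]; print(n,"hubtop",len(q),np.round(np.median(q,0),4),np.round((q.min(0)+q.max(0))/2,4))
    q=P[(z>.05)&(z<.066)]; print(" handle",len(q),np.round(np.mean(q,0),4))
    P=roi(sh); z=P[:,2]
    for lo,hi in((.094,.106),(.118,.13),(.13,.145)):
        q=P[(z>lo)&(z<hi)]; print(" shaft",lo,len(q),np.round(np.mean(q,0),4) if len(q) else '')
    P=roi(wh); q=P[(P[:,2]>.08)&(P[:,2]<.09)]
    if n=="top": (x,y),r=cv2.minEnclosingCircle(q[:,:2].astype(np.float32)); print(" wheel",x,y,r)
    P=roi(wh); q=P[P[:,2]>.15]; print(" vase",np.round(q.mean(0),3))
E
```

```text
top hubtop 139 [0.4512 0.1731 0.0392] [0.477  0.2032 0.0395]
 handle 36 [0.5354 0.2547 0.0571]
 shaft 0.094 180 [ 0.5696 -0.1074  0.0996]
 shaft 0.118 31 [ 0.5693 -0.1076  0.1241]
 shaft 0.13 22 [ 0.5709 -0.1093  0.1355]
 wheel 0.5440287590026855 -0.296784907579422 0.11053092032670975
 vase [ 0.535 -0.283  0.238]
scene hubtop 163 [0.4585 0.1709 0.0385] [0.4878 0.1972 0.0395]
 handle 35 [0.5417 0.2521 0.0552]
 shaft 0.094 263 [ 0.5788 -0.1169  0.0986]
 shaft 0.118 54 [ 0.5765 -0.115   0.1234]
 shaft 0.13 36 [ 0.5766 -0.112   0.134 ]
 vase [ 0.572 -0.326  0.198]
```

View pics/crop1.png

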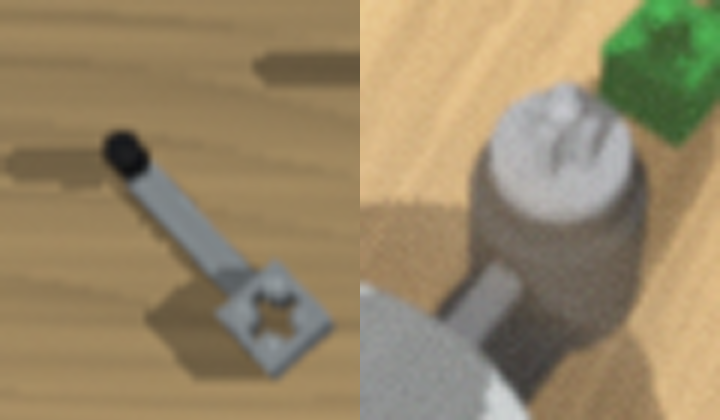

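The left crop confirms the bare steel lever, with its cross bore at crop (275,320), which is top (251,223). The right crop shows the collar and splines at crop (560,130). The rough positions are:
- **Lever:** (0.455, 0.172), pointing at about 44°.
- **Shaft:** about (0.573, -0.111).
- **Local +y:** about 82°.

I'll go over the shaft first for a close look.

Call:
{"name": "send_rows", "arguments": {
  "steps": [
    [[0.15, -0.3, 0.1], -0.07],
    [[0.3, -0.6, 0.2], -0.14],
    [[0.45, -0.9, 0.3], -0.2]
  ],
  "fingers": 1
}}

```text
clock: 0.35
tool_pos: [0.2476, 0.5414, 0.2122]
ee_rot: [0.268, 0.963, -0.001, -0.0]
ft_force: [0.4, -0.4, -0.5]
opening: 0.0873
grasp_force: 0.0
```

Call:
{"name": "send_rows", "arguments": {
  "steps": [
    [[0.15, -0.3, 0.1], -0.07],
    [[0.3, -0.6, 0.2], -0.14],
    [[0.45, -0.9, 0.3], -0.2]
  ]
}}

```text
clock: 0.6
tool_pos: [0.2841, 0.469, 0.2369]
ee_rot: [0.368, 0.93, -0.0, -0.0]
ft_force: [-0.2, 0.5, 0.4]
opening: 0.0871
grasp_force: 0.0
```

Call:
{"name": "send_rows", "arguments": {
  "steps": [
    [[0.15, -0.3, 0.1], -0.07],
    [[0.3, -0.6, 0.2], -0.14],
    [[0.45, -0.9, 0.3], -0.2]
  ]
}}

```text
clock: 0.85
tool_pos: [0.32, 0.397, 0.261]
ee_rot: [0.463, 0.886, -0.0, -0.0]
ft_force: [0.3, 1.2, -1.1]
opening: 0.0872
grasp_force: 0.0
```

Call:
{"name": "send_rows", "arguments": {
  "steps": [
    [[0.15, -0.3, 0], -0.07],
    [[0.3, -0.6, 0], -0.14],
    [[0.45, -0.9, 0], -0.2]
  ]
}}

```text
clock: 1.1
tool_pos: [0.3561, 0.3251, 0.2608]
ee_rot: [0.554, 0.833, -0.0, -0.0]
ft_force: [1.0, -0.0, -0.3]
opening: 0.0872
grasp_force: 0.0
```

Call:
{"name": "send_rows", "arguments": {
  "steps": [
    [[0.15, -0.3, 0], -0.07],
    [[0.3, -0.6, 0], -0.14],
    [[0.45, -0.9, 0], -0.2]
  ]
}}

```text
clock: 1.35
tool_pos: [0.3922, 0.2528, 0.2607]
ee_rot: [0.638, 0.77, -0.0, -0.0]
ft_force: [1.4, -0.3, 0.1]
opening: 0.087
grasp_force: 0.0
```

Call:
{"name": "send_rows", "arguments": {
  "steps": [
    [[0.15, -0.3, 0], -0.07],
    [[0.3, -0.6, 0], -0.14],
    [[0.45, -0.9, 0], -0.2]
  ]
}}

```text
clock: 1.6
tool_pos: [0.4281, 0.1807, 0.2607]
ee_rot: [0.715, 0.699, -0.0, -0.0]
ft_force: [0.8, 0.7, -1.0]
opening: 0.0867
grasp_force: 0.0
```

Call:
{"name": "send_rows", "arguments": {
  "steps": [
    [[0.15, -0.3, 0], -0.07],
    [[0.3, -0.6, 0], -0.14],
    [[0.45, -0.9, 0], -0.2]
  ]
}}

```text
clock: 1.85
tool_pos: [0.464, 0.1088, 0.2607]
ee_rot: [0.784, 0.621, -0.0, -0.0]
ft_force: [0.6, 0.2, 0.6]
opening: 0.0868
grasp_force: 0.0
```

Call:
{"name": "send_rows", "arguments": {
  "steps": [
    [[0.15, -0.3, 0], -0.07],
    [[0.3, -0.6, 0], -0.14],
    [[0.45, -0.9, 0], -0.2]
  ]
}}

```text
clock: 2.1
tool_pos: [0.4999, 0.0368, 0.2607]
ee_rot: [0.845, 0.535, -0.0, -0.0]
ft_force: [0.1, 0.2, 0.3]
opening: 0.0869
grasp_force: 0.0
```

Call:
{"name": "send_rows", "arguments": {
  "steps": [
    [[0.15, -0.3, 0], -0.07],
    [[0.3, -0.6, 0], -0.14],
    [[0.45, -0.9, 0], -0.2]
  ]
}}

```text
clock: 2.35
tool_pos: [0.5358, -0.0352, 0.2607]
ee_rot: [0.896, 0.444, -0.0, -0.0]
ft_force: [-0.4, 0.4, -1.2]
opening: 0.087
grasp_force: 0.0
```

Call:
{"name": "send_rows", "arguments": {
  "steps": [
    [[0.15, -0.3, 0], -0.07],
    [[0.3, -0.6, 0], -0.14],
    [[0.45, -0.9, 0], -0.2],
    [[0.45, -0.9, 0], -0.2],
    [[0.45, -0.9, 0], -0.2]
  ]
}}

```text
clock: 2.77
tool_pos: [0.5713, -0.1076, 0.2603]
ee_rot: [0.937, 0.348, -0.001, 0.0]
ft_force: [-0.5, 1.2, -0.2]
opening: 0.087
grasp_force: 0.0
```

```bash
cat >> h.py <<'E'
from scipy.spatial.transform import Rotation as R
def wrist():
    s=get_state(); c=camera("wrist"); T=np.eye(4); T[:3,:3]=R.from_quat(s["ee_rot"]).as_matrix(); T[:3,3]=s["tool_pos"]
    c["pose"]=T@np.array(c["hand_eye"]); c["tcp"]=s["tool_pos"]; c["q"]=s["ee_rot"]; return c
def rect(c,z,x0,y0,n=400,mm=0.25):
    """orthographic top view of plane z centred (x0,y0): columns=+x, rows=-y; mm per pixel"""
    j,i=np.mgrid[0:n,0:n].astype(float); k=mm/1000
    P=np.stack([x0+(i-n/2)*k,y0-(j-n/2)*k,np.full_like(i,z),np.ones_like(i)],-1)@np.linalg.inv(c["pose"]).T
    r=np.hypot(P[...,0],P[...,1]); th=np.arctan2(r,P[...,2]); g=th/np.maximum(r,1e-9)
    return cv2.remap(c["frame"],(c["fx"]*g*P[...,0]+c["cx"]).astype(np.float32),(c["fy"]*g*P[...,1]+c["cy"]).astype(np.float32),cv2.INTER_LINEAR)
E
python3 - <<'E'
from h import *
c=wrist(); np.savez("w1.npz",**c); print(c["tcp"],c["q"],c["fx"],c["cx"],c["cy"]); print(np.round(c["pose"],3)); print(np.round(c["hand_eye"],3))
f=c["frame"]; r=rect(c,.124,.573,-.111)
cv2.imwrite("pics/w1.png",np.hstack([cv2.resize(f,(400,300)),cv2.resize(r,(300,300))]))
cv2.imwrite("pics/w1.png",np.hstack([np.vstack([cv2.resize(f,(400,300)),np.zeros((100,400,3),np.uint8)]),r]))
E
```

```text
[ 0.57129152 -0.10762906  0.26032005] [ 9.37341563e-01  3.48410552e-01 -9.00653733e-04  2.64847610e-04] 325.19226210127806 276.7826004610658 208.3087852360353
[[ 0.653 -0.732 -0.194  0.624]
 [-0.758 -0.631 -0.168 -0.062]
 [ 0.     0.257 -0.966  0.456]
 [ 0.     0.     0.     1.   ]]
[[-0.001 -0.967 -0.255  0.07 ]
 [ 1.    -0.001  0.    -0.   ]
 [-0.    -0.255  0.967 -0.196]
 [ 0.     0.     0.     1.   ]]
```

View pics/w1.png

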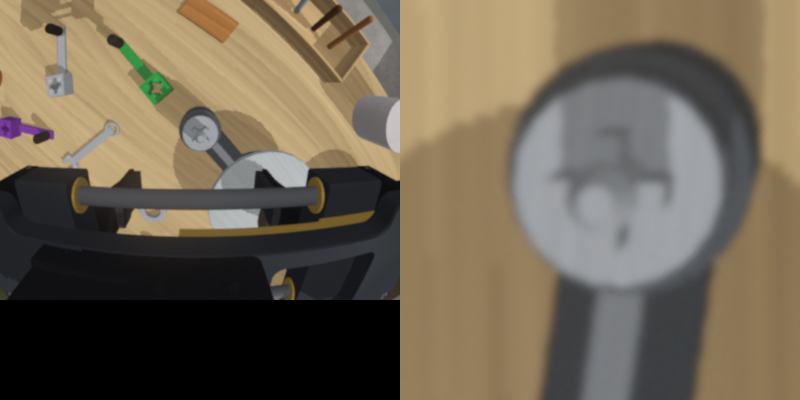

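The wrist view shows the shaft at about (200,130). In the rectified part, the collar disc is centred near (617,182) and the spline cross is nearly aligned with the world axes. I'll measure the circle and the spline angle.

```bash
python3 - <<'E'
from h import *
c=dict(np.load("w1.npz"))
r=rect(c,.1,.573,-.111,400,.25); hsv=cv2.cvtColor(r,cv2.COLOR_BGR2HSV)
m=((hsv[...,1]<45)&(hsv[...,2]>95)).astype(np.uint8)
m=cv2.morphologyEx(m,cv2.MORPH_OPEN,np.ones((25,25),np.uint8))
cs,_=cv2.findContours(m,0,1)
g=cv2.GaussianBlur(cv2.cvtColor(r,6),(5,5),1.5)
ci=cv2.HoughCircles(g,cv2.HOUGH_GRADIENT,1,50,param1=60,param2=20,minRadius=100,maxRadius=124)
print(ci[0][:3]); x,y,rad=ci[0][0]
X=.573+(x-200)*.00025; Y=-.111-(y-200)*.00025; print("collar",X,Y)
a=rect(c,.124,X,Y,400,.1); b=rect(c,.1,X,Y,400,.18); cv2.circle(b,(200,200),int(28/.18),(0,0,255),1)
cl=cv2.createCLAHE(3,(4,4)); ag=cl.apply(cv2.cvtColor(a,6)); ag=cv2.cvtColor(ag,cv2.COLOR_GRAY2BGR)
cv2.circle(ag,(200,200),150,(0,0,255),1)
cv2.imwrite("pics/w2.png",np.hstack([ag,b]))
E
```

```text
[[203.5 196.5 112.1]]
collar 0.573875 -0.110125
```

View pics/w2.png

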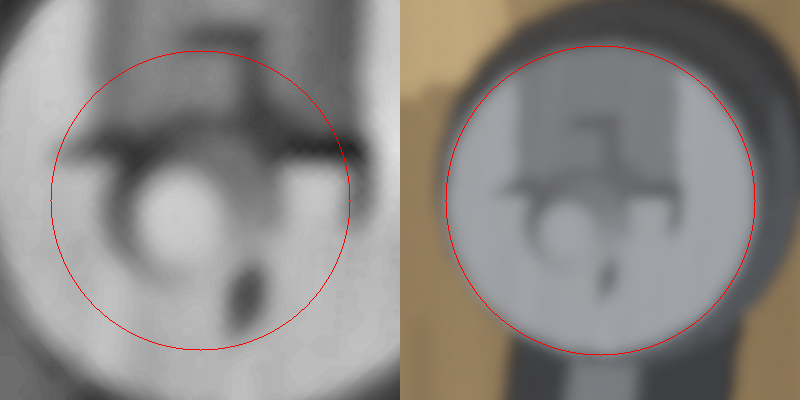

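The collar fit is good: centre (0.5739, -0.1101), with the 28 mm red circle on its rim. The spline's dark edges lie level at (80,150) to (330,150), so the splines are at about 0–1° in world. The lever therefore goes on pointing at about 0.5°. Now to the lever.

Call:
{"name": "send_rows", "arguments": {
  "steps": [
    [[-0.12, 0.3, 0], 0.0],
    [[-0.24, 0.6, 0], 0.0],
    [[-0.36, 0.88, 0], 0.0]
  ]
}}

```text
clock: 3.07
tool_pos: [0.5419, -0.0325, 0.2607]
ee_rot: [0.936, 0.351, -0.0, -0.001]
ft_force: [0.4, 0.2, 0.1]
opening: 0.0872
grasp_force: 0.0
```

Call:
{"name": "send_rows", "arguments": {
  "steps": [
    [[-0.12, 0.3, 0], 0.0],
    [[-0.24, 0.6, -0.1], 0.0],
    [[-0.36, 0.88, -0.2], 0.0]
  ]
}}

```text
clock: 3.32
tool_pos: [0.5131, 0.0385, 0.2453]
ee_rot: [0.936, 0.352, 0.001, -0.0]
ft_force: [0.3, -0.6, 0.6]
opening: 0.0871
grasp_force: 0.0
```

Call:
{"name": "send_rows", "arguments": {
  "steps": [
    [[-0.12, 0.3, -0.1], 0.0],
    [[-0.24, 0.6, -0.2], 0.0],
    [[-0.36, 0.88, -0.3], 0.0]
  ]
}}

```text
clock: 3.57
tool_pos: [0.4836, 0.1087, 0.2208]
ee_rot: [0.936, 0.352, 0.0, -0.001]
ft_force: [0.6, 0.4, 0.1]
opening: 0.087
grasp_force: 0.0
```

Call:
{"name": "send_rows", "arguments": {
  "steps": [
    [[-0.12, 0.3, -0.1], 0.0],
    [[-0.24, 0.6, -0.2], 0.0],
    [[-0.36, 0.86, -0.4], 0.0],
    [[-0.36, 0.86, -0.4], 0.0],
    [[-0.36, 0.86, -0.4], 0.0]
  ]
}}

```text
clock: 3.98
tool_pos: [0.4543, 0.1765, 0.1882]
ee_rot: [0.936, 0.353, -0.001, 0.0]
ft_force: [-0.2, -0.8, 0.6]
opening: 0.0872
grasp_force: 0.0
```

```bash
python3 - <<'E'
from h import *
c=wrist(); np.savez("w3.npz",**c); print(c["tcp"],c["q"])
r=rect(c,.04,.49,.205,400,.5); hsv=cv2.cvtColor(r,cv2.COLOR_BGR2HSV)
r2=rect(c,.04,.455,.172,400,.2)
m=((hsv[...,1]<50)&(hsv[...,2]>110)).astype(np.uint8)*255
cs,_=cv2.findContours(m,0,1); 
for k in sorted(cs,key=cv2.contourArea)[-3:]: print(cv2.contourArea(k),cv2.minAreaRect(k))
hm=((hsv[...,2]<45)).astype(np.uint8)
n,l,st,ce=cv2.connectedComponentsWithStats(hm)
for i in range(1,n):
    if st[i,4]>200: print("dark",st[i],ce[i])
cv2.imwrite("pics/w3.png",np.hstack([r,r2]))
E
```

```text
[0.45434047 0.17654845 0.18820063] [ 9.35612679e-01  3.53026831e-01 -9.83489511e-04  5.95228543e-05]
14637.0 ((187.00001525878906, 203.5), (89.80255889892578, 267.99346923828125), 45.0)
dark [ 278   80   39   41 1188] [297.03872054  99.94107744]
dark [385 348  15  40 414] [393.46859903 365.10386473]
```

View pics/w3.png

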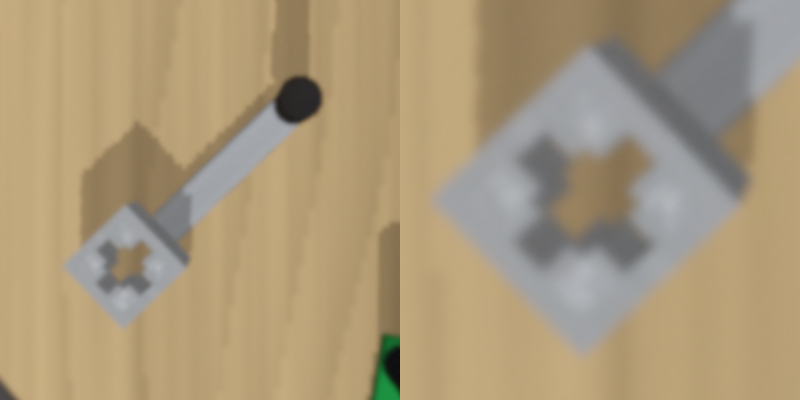

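The rectified view shows the lever hub's top face centred near (587,197) on the right and the handle at (297,100) on the left. That puts the hub at (0.4524, 0.1726), pointing at about 44°. Next: correct, descend and grip.

Call:
{"name": "send_rows", "arguments": {
  "steps": [
    [[-0.02, -0.05, -0.3], 0.045],
    [[-0.02, -0.05, -0.6], 0.045],
    [[-0.02, -0.05, -0.9], 0.045]
  ]
}}

```text
clock: 4.28
tool_pos: [0.4562, 0.1698, 0.1175]
ee_rot: [0.928, 0.371, 0.002, -0.0]
ft_force: [-0.6, -0.6, -0.1]
opening: 0.0872
grasp_force: 0.0
```

Call:
{"name": "send_rows", "arguments": {
  "steps": [
    [[0, 0, -0.25], 0],
    [[0, 0, -0.5], 0],
    [[0, 0, -0.7], 0],
    [[0, 0, -0.7], 0],
    [[0, 0, -0.7], 0]
  ]
}}

```text
clock: 4.7
tool_pos: [0.4552, 0.1696, 0.0613]
ee_rot: [0.928, 0.372, -0.0, 0.0]
ft_force: [-0.4, 0.1, -0.4]
opening: 0.0873
grasp_force: 0.0
```

Call:
{"name": "send_rows", "arguments": {
  "steps": [
    [[-0.035, 0.04, -0.15], 0],
    [[-0.035, 0.04, -0.3], 0],
    [[-0.035, 0.04, -0.45], 0],
    [[-0.035, 0.04, -0.6], 0],
    [[-0.035, 0.04, -0.64], 0],
    [[-0.035, 0.04, -0.64], 0]
  ]
}}

```text
clock: 5.2
tool_pos: [0.4527, 0.1737, 0.0105]
ee_rot: [0.928, 0.372, 0.0, 0.0]
ft_force: [-0.8, 0.0, 0.4]
opening: 0.0869
grasp_force: 0.0
```

Call:
{"name": "send_rows", "arguments": {
  "steps": [
    [[0, 0, 0], 0],
    [[0, 0, 0], 0],
    [[0, 0, 0], 0],
    [[0, 0, 0], 0],
    [[0, 0, 0], 0],
    [[0, 0, 0], 0],
    [[0, 0, 0], 0],
    [[0, 0, 0], 0],
    [[0, 0, 0], 0],
    [[0, 0, 0], 0],
    [[0, 0, 0], 0],
    [[0, 0, 0], 0]
  ],
  "fingers": -1,
  "newtons": 40
}}

```text
clock: 6.2
tool_pos: [0.4521, 0.1737, 0.0098]
ee_rot: [0.928, 0.372, -0.0, 0.0]
ft_force: [0.1, -0.2, 0.5]
opening: 0.015
grasp_force: 0.0
```

The fingers closed to 15 mm without meeting the 44 mm hub, so I'll look before going on.

```bash
python3 - <<'E'
from h import *
s=get_state(); print(s["opening"],s["grasp_force"],s["ft_force"],s["tool_pos"])
a=camera("scene"); np.savez("s4.npz",**a); c=wrist(); np.savez("w4.npz",**c)
A=cv2.resize(a["frame"][150:250,240:360],(480,400),interpolation=cv2.INTER_CUBIC)
B=cv2.resize(c["frame"],(320,240)); B=np.vstack([B,np.zeros((160,320,3),np.uint8)])
cv2.imwrite("pics/f4.png",np.hstack([A,B]))
E
```

```text
0.014967454430402817 0.0 [ 0.07810052 -0.17037327  0.51652845] [0.45212886 0.17374167 0.00975294]
```

View pics/f4.png

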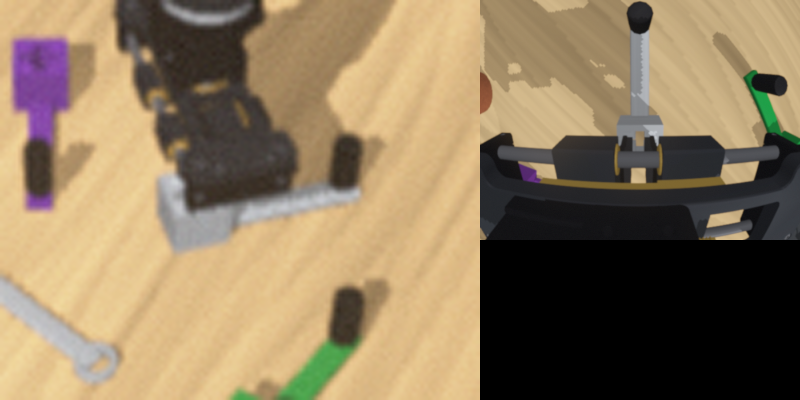

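The lever has not moved: the hub is still at crop (195,215). The fingers are not around it, though, and in the wrist view their legs at (640,165) sit behind the hub. I'll check with depth.

```bash
python3 - <<'E'
from h import *
c=dict(np.load("w4.npz"))
d=c["z_map"]; v,u=np.mgrid[0:420,0:560]
X=(u-c["cx"])/c["fx"]; Y=(v-c["cy"])/c["fy"]; th=np.hypot(X,Y); g=np.tan(th)/np.maximum(th,1e-9)*d
P=np.stack([X*g,Y*g,d,np.ones_like(d)],-1)
W=(P@c["pose"].T)[...,:3]; T=(P@np.array(c["hand_eye"]).T)[...,:3]
for vv in range(195,345,7):
    for uu in (250,278): print((uu,vv),np.round(W[vv,uu],3),np.round(T[vv,uu],3),c["frame"][vv,uu],end=" | ")
    print()
q=W[180:330,200:360].reshape(-1,3); q=q[(q[:,2]>.036)&(q[:,2]<.044)]
print(len(q),q.mean(0),q.min(0),q.max(0))
s=dict(np.load("s4.npz")); W=world(s)[175:220,270:340].reshape(-1,3); q=W[(W[:,2]>.034)&(W[:,2]<.045)]; print(len(q),np.median(q,0))
print(get_state()["joints"])
E
```

```text
(250, 195) [0.458 0.203 0.   ] [ 0.024 -0.018  0.009] [ 93 127 150] | (278, 195) [0.472 0.192 0.01 ] [ 0.027  0.001 -0.   ] [139 136 133] | 
(250, 202) [0.455 0.2   0.003] [ 0.02  -0.017  0.007] [113 117 120] | (278, 202) [0.469 0.189 0.011] [ 0.022  0.001 -0.001] [131 127 126] | 
(250, 209) [0.456 0.2   0.021] [ 0.021 -0.016 -0.011] [119 116 115] | (278, 209) [0.467 0.187 0.019] [ 0.02   0.001 -0.009] [119 116 114] | 
(250, 216) [0.457 0.199 0.036] [ 0.021 -0.015 -0.027] [118 115 114] | (278, 216) [0.467 0.188 0.036] [ 0.02   0.    -0.026] [118 115 114] | 
(250, 223) [0.455 0.197 0.041] [ 0.018 -0.015 -0.031] [139 136 132] | (278, 223) [0.465 0.186 0.04 ] [ 0.018  0.    -0.031] [139 135 133] | 
(250, 230) [0.453 0.194 0.041] [ 0.014 -0.015 -0.032] [138 135 132] | (278, 230) [0.453 0.174 0.001] [0.001 0.001 0.009] [103 127 144] | 
(250, 237) [0.449 0.191 0.041] [ 0.01  -0.015 -0.031] [114 111 109] | (278, 237) [ 0.449  0.17  -0.   ] [-0.005  0.001  0.01 ] [ 96 132 154] | 
(250, 244) [0.451 0.191 0.054] [ 0.011 -0.014 -0.045] [39 40 43] | (278, 244) [0.446 0.167 0.001] [-0.009  0.001 
[... 1476 characters left out ...]
.47 0.19 0.14] [ 0.024  0.    -0.13 ] [ 72 122 146] | 
(250, 328) [0.465 0.195 0.143] [ 0.024 -0.006 -0.133] [ 49 103 126] | (278, 328) [0.47  0.19  0.143] [ 0.024  0.    -0.133] [ 50 104 126] | 
(250, 335) [0.467 0.196 0.148] [ 0.026 -0.006 -0.139] [41 38 40] | (278, 335) [0.471 0.192 0.148] [ 0.026  0.    -0.139] [39 38 40] | 
(250, 342) [0.467 0.196 0.151] [ 0.026 -0.006 -0.141] [40 37 38] | (278, 342) [0.47  0.191 0.149] [ 0.024  0.    -0.139] [39 37 38] | 
1845 [0.4636354  0.18311392 0.04031623] [0.43878571 0.16014453 0.03604136] [0.48299797 0.20293638 0.0438794 ]
82 [0.45085175 0.16686462 0.03808405]
[-0.79112195  0.145981    0.39425731  2.06356176 -0.06890205  0.94431642
 -1.16843585]
```

Call:
{"name": "send_rows", "arguments": {
  "steps": [
    [[0, 0, 0], 0],
    [[0, 0, 0], 0],
    [[0, 0, 0], 0]
  ]
}}

```text
clock: 6.55
tool_pos: [0.4522, 0.1738, 0.0098]
ee_rot: [0.928, 0.372, -0.0, 0.0]
ft_force: [-0.5, -0.5, 0.0]
opening: 0.0004
grasp_force: 0.0
```

The fingers shut fully with zero force. I'll check from the free-air image where the fingertips lie in tool coordinates.

```bash
cat >> h.py <<'E'
def wpts(c):
    d=c["z_map"]; v,u=np.mgrid[0:420,0:560]
    X=(u-c["cx"])/c["fx"]; Y=(v-c["cy"])/c["fy"]; th=np.hypot(X,Y); g=np.tan(th)/np.maximum(th,1e-9)*d
    return np.stack([X*g,Y*g,d,np.ones_like(d)],-1)
E
python3 - <<'E'
from h import *
print(get_state()["ft_force"],get_state()["tool_pos"])
n=wrist(); np.savez("w5.npz",**n)
for f in ("w1.npz","w3.npz","w4.npz","w5.npz"):
    c=dict(np.load(f)); T=(wpts(c)@c["hand_eye"].T)[...,:3]; dark=c["frame"].max(2)<70
    q=T[dark&(abs(T[...,0])<.03)&(abs(T[...,1])<.065)&(T[...,2]>-.08)&(T[...,2]<.004)]
    print(f,len(q), [np.round(np.percentile(q[q[:,1]*s>0],[0,2,50,98,100],axis=0)[:, :],3).tolist() for s in (-1,1)])
c=n; cv2.imwrite("pics/w5.png",cv2.resize(c["frame"][180:320,180:380],(800,560),interpolation=cv2.INTER_CUBIC))
E
```

```text
[-0.4632752  -0.49667261  0.00953737] [0.45215553 0.1737616  0.00976986]
w1.npz 1594 [[[-0.008, -0.054, -0.08], [-0.007, -0.052, -0.079], [0.01, -0.045, -0.056], [0.012, -0.043, -0.037], [0.012, -0.043, -0.036]], [[-0.01, 0.043, -0.08], [-0.009, 0.043, -0.079], [0.01, 0.044, -0.056], [0.012, 0.052, -0.037], [0.012, 0.054, -0.035]]]
w3.npz 1598 [[[-0.009, -0.055, -0.08], [-0.007, -0.053, -0.079], [0.01, -0.045, -0.055], [0.012, -0.043, -0.037], [0.012, -0.043, -0.035]], [[-0.008, 0.043, -0.08], [-0.007, 0.043, -0.079], [0.01, 0.045, -0.055], [0.012, 0.052, -0.037], [0.012, 0.054, -0.035]]]
w4.npz 962 [[[-0.002, -0.015, -0.069], [0.006, -0.014, -0.068], [0.01, -0.01, -0.054], [0.012, -0.006, -0.036], [0.012, -0.006, -0.03]], [[0.004, 0.005, -0.07], [0.008, 0.005, -0.068], [0.01, 0.01, -0.055], [0.012, 0.014, -0.037], [0.012, 0.014, -0.03]]]
w5.npz 757 [[[-0.018, -0.009, -0.068], [-0.017, -0.009, -0.066], [0.01, -0.004, -0.05], [0.012, -0.001, -0.002], [0.012, -0.0, 0.004]], [[0.007, 0.0, -0.069], [0.009, 0.0, -0.067], [0.01, 0.004, -0.052], [0.012, 0.008, -0.036], [0.012, 0.009, -0.034]]]
```

View pics/w5.png

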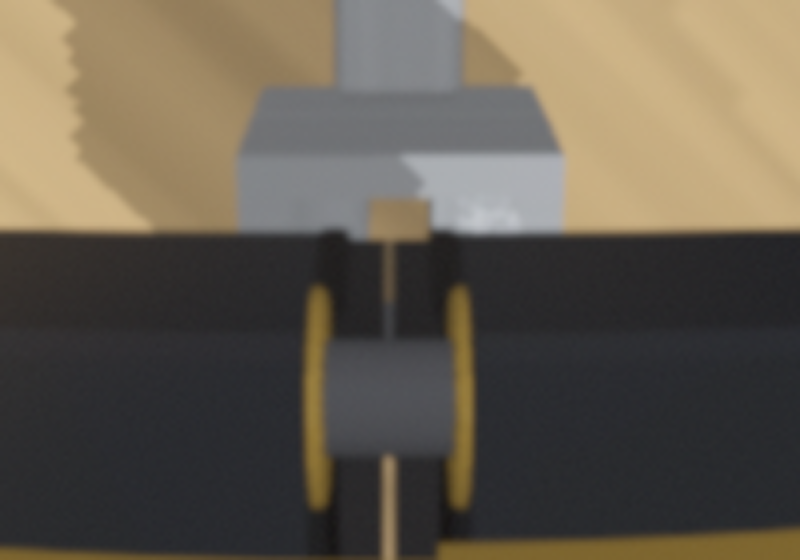

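The view shows the shut fingers ending just above the hub: their tips at (330,235) and (450,235) are over the hub's top face. Measured in tool coordinates in free air (w1, w3), the tips sit at z = -0.036. The real tips are therefore about 36 mm short of the reported TCP, and the grasp closed above the hub. I'll open, go down 36 mm more with a force check, and grip again.

Call:
{"name": "send_rows", "arguments": {
  "steps": [
    [[0, 0, 0], 0],
    [[0, 0, 0], 0],
    [[0, 0, 0], 0],
    [[0, 0, 0], 0],
    [[0, 0, 0], 0],
    [[0, 0, 0], 0],
    [[0, 0, 0], 0],
    [[0, 0, 0], 0],
    [[0, 0, 0], 0],
    [[0, 0, 0], 0],
    [[0, 0, 0], 0],
    [[0, 0, 0], 0]
  ],
  "fingers": 1
}}

```text
clock: 7.6
tool_pos: [0.4522, 0.1738, 0.0098]
ee_rot: [0.928, 0.372, 0.0, 0.0]
ft_force: [-0.1, -0.1, -0.8]
opening: 0.0723
grasp_force: 0.0
```

Call:
{"name": "send_rows", "arguments": {
  "steps": [
    [[0, 0, -0.05], 0],
    [[0, 0, -0.1], 0],
    [[0, 0, -0.15], 0],
    [[0, 0, -0.2], 0],
    [[0, 0, -0.25], 0],
    [[0, 0, -0.25], 0]
  ]
}}

```text
clock: 8.1
tool_pos: [0.4513, 0.1733, -0.0113]
ee_rot: [0.928, 0.372, -0.001, 0.0]
ft_force: [0.6, 0.0, 0.0]
opening: 0.0867
grasp_force: 0.0
```

There is no contact with the reported TCP below the bench, which confirms the offset.

Call:
{"name": "send_rows", "arguments": {
  "steps": [
    [[0, 0, -0.04], 0],
    [[0, 0, -0.08], 0],
    [[0, 0, -0.12], 0],
    [[0, 0, -0.16], 0],
    [[0, 0, -0.16], 0]
  ]
}}

```text
clock: 8.52
tool_pos: [0.4516, 0.1735, -0.0237]
ee_rot: [0.928, 0.372, -0.001, 0.0]
ft_force: [0.1, -0.4, -0.9]
opening: 0.0874
grasp_force: 0.0
```

Call:
{"name": "send_rows", "arguments": {
  "steps": [
    [[0, 0, 0], 0],
    [[0, 0, 0], 0],
    [[0, 0, 0], 0],
    [[0, 0, 0], 0],
    [[0, 0, 0], 0],
    [[0, 0, 0], 0],
    [[0, 0, 0], 0],
    [[0, 0, 0], 0],
    [[0, 0, 0], 0],
    [[0, 0, 0], 0]
  ],
  "fingers": -1,
  "newtons": 40
}}

```text
clock: 9.35
tool_pos: [0.4524, 0.1734, -0.023]
ee_rot: [0.928, 0.372, 0.0, 0.0]
ft_force: [-0.0, -1.1, 0.6]
opening: 0.0438
grasp_force: 40.0
```

The hub is gripped: 43.8 mm opening at 40 N. Now I'll lift and carry it over the shaft, turning to about 0.5°.

Call:
{"name": "send_rows", "arguments": {
  "steps": [
    [[0, 0, 0.1], 0],
    [[0, 0, 0.3], 0],
    [[0, 0, 0.55], 0],
    [[0, 0, 0.8], 0],
    [[0, 0, 1], 0]
  ]
}}

```text
clock: 9.77
tool_pos: [0.4515, 0.1738, 0.0581]
ee_rot: [0.928, 0.372, -0.0, -0.0]
ft_force: [0.9, 0.8, -4.3]
opening: 0.0437
grasp_force: 40.0
```

Call:
{"name": "send_rows", "arguments": {
  "steps": [
    [[0, 0, 0.25], 0],
    [[0.1, -0.22, 0.5], -0.03],
    [[0.2, -0.5, 0.8], -0.1],
    [[0.38, -0.88, 1], -0.18]
  ]
}}

```text
clock: 10.1
tool_pos: [0.4815, 0.1053, 0.1387]
ee_rot: [0.959, 0.284, -0.0, -0.001]
ft_force: [1.3, 0.5, -3.5]
opening: 0.0436
grasp_force: 40.0
```

Call:
{"name": "send_rows", "arguments": {
  "steps": [
    [[0.1, -0.22, 0.05], -0.04],
    [[0.2, -0.44, 0.05], -0.09],
    [[0.3, -0.66, 0.05], -0.14],
    [[0.38, -0.88, 0.05], -0.18]
  ]
}}

```text
clock: 10.43
tool_pos: [0.5123, 0.0321, 0.1394]
ee_rot: [0.982, 0.19, -0.001, -0.0]
ft_force: [0.9, -0.4, -3.8]
opening: 0.0438
grasp_force: 40.0
```

Call:
{"name": "send_rows", "arguments": {
  "steps": [
    [[0.1, -0.22, 0], -0.04],
    [[0.2, -0.44, 0], -0.09],
    [[0.3, -0.66, 0], -0.14],
    [[0.38, -0.88, 0], -0.18]
  ]
}}

```text
clock: 10.77
tool_pos: [0.5441, -0.0391, 0.1405]
ee_rot: [0.995, 0.096, -0.0, 0.0]
ft_force: [1.1, -0.5, -4.1]
opening: 0.0436
grasp_force: 40.0
```

Call:
{"name": "send_rows", "arguments": {
  "steps": [
    [[0.1, -0.22, 0], -0.04],
    [[0.2, -0.44, 0], -0.09],
    [[0.3, -0.66, 0], -0.14],
    [[0.38, -0.88, 0], -0.18],
    [[0.38, -0.9, 0], -0.18],
    [[0.38, -0.9, 0], -0.18]
  ]
}}

```text
clock: 11.27
tool_pos: [0.5737, -0.112, 0.1406]
ee_rot: [1.0, 0.002, -0.0, 0.001]
ft_force: [-0.2, 0.5, -4.3]
opening: 0.0435
grasp_force: 40.0
```

```bash
python3 - <<'E'
from h import *
c=wrist(); np.savez("w6.npz",**c); print(c["tcp"],c["q"])
T=(wpts(c)@c["hand_eye"].T)[...,:3]; f=c["frame"]
q=T[(f.max(2)<60)&(T[...,0]>.1)&(T[...,0]<.145)&(abs(T[...,1])<.03)&(T[...,2]>-.06)&(T[...,2]<.03)]
print("handle",len(q),q.min(0),q.max(0),q.mean(0)); h=q
print(np.histogram(q[:,2],8))
q=T[(abs(T[...,1])<.018)&(T[...,0]>.012)&(T[...,0]<.04)&(T[...,2]<.03)&(T[...,2]>-.03)&(f.min(2)>80)]
for lo in np.arange(-.03,.03,.005):
    k=q[(q[:,2]>lo)&(q[:,2]<lo+.005)]
    if len(k): print(round(lo,3),len(k),np.round(np.percentile(k[:,0],[0,10,50,90,100]),4))
E
```

```text
[ 0.57366493 -0.1120252   0.14060634] [ 9.99997131e-01  2.23808796e-03 -4.94487136e-04  6.96466243e-04]
handle 345 [ 0.107171   -0.00869595 -0.05984143] [ 0.11272486  0.00893041 -0.04204424] [ 1.09032903e-01  2.57363654e-06 -5.23332160e-02]
(array([57, 54, 53, 43, 45, 38, 39, 16]), array([-0.05984143, -0.05761678, -0.05539213, -0.05316749, -0.05094284,
       -0.04871819, -0.04649354, -0.04426889, -0.04204424]))
-0.03 76 [0.0199 0.0201 0.0204 0.0206 0.0387]
-0.025 23 [0.02   0.02   0.0202 0.0205 0.0205]
```

The held hub sits 1.7 mm toward tool -x and is square to the tool, so the lever points at 0.3°. I'll correct by (+1.9, +1.9) mm and come down to just above the shaft's tip, then go slowly.

Call:
{"name": "send_rows", "arguments": {
  "steps": [
    [[0.024, 0.024, -0.05], 0],
    [[0.024, 0.024, -0.1], 0],
    [[0.024, 0.024, -0.15], 0],
    [[0.024, 0.024, -0.2], 0],
    [[0.024, 0.024, -0.25], 0],
    [[0.024, 0.024, -0.25], 0]
  ]
}}

```text
clock: 11.82
tool_pos: [0.5749, -0.1071, 0.1198]
ee_rot: [1.0, 0.005, -0.001, -0.0]
ft_force: [0.0, -0.0, -3.8]
opening: 0.0434
grasp_force: 40.0
```

Call:
{"name": "send_rows", "arguments": {
  "steps": [
    [[0, 0, -0.009], 0],
    [[0, 0, -0.018], 0],
    [[0, 0, -0.027], 0],
    [[0, 0, -0.036], 0],
    [[0, 0, -0.045], 0],
    [[0, 0, -0.054], 0],
    [[0, 0, -0.063], 0],
    [[0, 0, -0.072], 0],
    [[0, 0, -0.081], 0],
    [[0, 0, -0.09], 0]
  ]
}}

```text
clock: 12.65
tool_pos: [0.5757, -0.1075, 0.1137]
ee_rot: [1.0, 0.004, -0.0, 0.0]
ft_force: [-0.0, 0.0, -5.1]
opening: 0.0442
grasp_force: 40.0
```

Call:
{"name": "send_rows", "arguments": {
  "steps": [
    [[0, -0.011, 0], 0],
    [[0, -0.022, 0], 0],
    [[0, -0.033, 0], 0],
    [[0, -0.033, 0], 0],
    [[0, -0.033, 0], 0]
  ]
}}

```text
clock: 13.07
tool_pos: [0.5757, -0.1104, 0.1138]
ee_rot: [1.0, 0.004, 0.0, 0.0]
ft_force: [-0.3, 1.6, -5.3]
opening: 0.0438
grasp_force: 40.0
```

Call:
{"name": "send_rows", "arguments": {
  "steps": [
    [[0, 0, -0.009], 0],
    [[0, 0, -0.018], 0],
    [[0, 0, -0.027], 0],
    [[0, 0, -0.036], 0],
    [[0, 0, -0.045], 0],
    [[0, 0, -0.054], 0],
    [[0, 0, -0.063], 0],
    [[0, 0, -0.072], 0],
    [[0, 0, -0.081], 0],
    [[0, 0, -0.09], 0]
  ]
}}

```text
clock: 13.9
tool_pos: [0.5757, -0.1102, 0.1065]
ee_rot: [1.0, 0.004, -0.0, 0.0]
ft_force: [-0.2, 0.5, -3.7]
opening: 0.0437
grasp_force: 40.0
```

The underside is at about 129.5 mm and already round the neck, with no side force. I'll continue slowly to the spline tops.

Call:
{"name": "send_rows", "arguments": {
  "steps": [
    [[0, 0, -0.008], 0],
    [[0, 0, -0.016], 0],
    [[0, 0, -0.024], 0],
    [[0, 0, -0.032], 0],
    [[0, 0, -0.04], 0],
    [[0, 0, -0.048], 0],
    [[0, 0, -0.056], 0],
    [[0, 0, -0.064], 0],
    [[0, 0, -0.07], 0],
    [[0, 0, -0.07], 0]
  ]
}}

```text
clock: 14.73
tool_pos: [0.5756, -0.1101, 0.1009]
ee_rot: [1.0, 0.004, -0.0, 0.0]
ft_force: [-0.6, -0.6, -4.5]
opening: 0.0436
grasp_force: 40.0
```

Call:
{"name": "send_rows", "arguments": {
  "steps": [
    [[0, 0, -0.005], 0],
    [[0, 0, -0.01], 0],
    [[0, 0, -0.015], 0],
    [[0, 0, -0.015], 0]
  ]
}}

```text
clock: 15.07
tool_pos: [0.5756, -0.1101, 0.0997]
ee_rot: [1.0, 0.004, -0.0, 0.0]
ft_force: [0.3, -0.1, -4.6]
opening: 0.0439
grasp_force: 40.0
```

Call:
{"name": "send_rows", "arguments": {
  "steps": [
    [[0, 0, -0.005], 0],
    [[0, 0, -0.01], 0],
    [[0, 0, -0.015], 0],
    [[0, 0, -0.02], 0],
    [[0, 0, -0.02], 0]
  ]
}}

```text
clock: 15.48
tool_pos: [0.5756, -0.1101, 0.0981]
ee_rot: [1.0, 0.004, -0.0, 0.0]
ft_force: [-0.1, 0.8, -4.6]
opening: 0.0436
grasp_force: 40.0
```

Call:
{"name": "send_rows", "arguments": {
  "steps": [
    [[0, 0, -0.005], 0],
    [[0, 0, -0.01], 0],
    [[0, 0, -0.015], 0],
    [[0, 0, -0.015], 0]
  ]
}}

```text
clock: 15.82
tool_pos: [0.5756, -0.1101, 0.0969]
ee_rot: [1.0, 0.004, -0.0, 0.0]
ft_force: [-0.4, 0.8, -4.7]
opening: 0.0438
grasp_force: 40.0
```

Nominally 4 mm below the spline tops with no force, so the splines appear to be entering. I'll continue gently.

Call:
{"name": "send_rows", "arguments": {
  "steps": [
    [[0, 0, -0.006], 0],
    [[0, 0, -0.012], 0],
    [[0, 0, -0.018], 0],
    [[0, 0, -0.024], 0],
    [[0, 0, -0.03], 0],
    [[0, 0, -0.036], 0],
    [[0, 0, -0.036], 0]
  ]
}}

```text
clock: 16.4
tool_pos: [0.5756, -0.1101, 0.094]
ee_rot: [1.0, 0.004, -0.0, 0.0]
ft_force: [0.1, 0.7, -3.7]
opening: 0.0434
grasp_force: 40.0
```

Call:
{"name": "send_rows", "arguments": {
  "steps": [
    [[0, 0, -0.006], 0],
    [[0, 0, -0.012], 0],
    [[0, 0, -0.018], 0],
    [[0, 0, -0.024], 0],
    [[0, 0, -0.03], 0],
    [[0, 0, -0.036], 0],
    [[0, 0, -0.036], 0]
  ]
}}

```text
clock: 16.98
tool_pos: [0.5756, -0.1101, 0.0911]
ee_rot: [1.0, 0.004, -0.0, 0.0]
ft_force: [-0.0, -0.4, -4.3]
opening: 0.0437
grasp_force: 40.0
```

The splines are engaged 10 mm deep. Now down to the collar.

Call:
{"name": "send_rows", "arguments": {
  "steps": [
    [[0, 0, -0.01], 0],
    [[0, 0, -0.02], 0],
    [[0, 0, -0.03], 0],
    [[0, 0, -0.04], 0],
    [[0, 0, -0.05], 0],
    [[0, 0, -0.06], 0],
    [[0, 0, -0.07], 0],
    [[0, 0, -0.08], 0],
    [[0, 0, -0.09], 0],
    [[0, 0, -0.1], 0],
    [[0, 0, -0.11], 0],
    [[0, 0, -0.12], 0],
    [[0, 0, -0.13], 0],
    [[0, 0, -0.14], 0],
    [[0, 0, -0.15], 0],
    [[0, 0, -0.155], 0]
  ]
}}

```text
clock: 18.32
tool_pos: [0.5756, -0.1101, 0.0787]
ee_rot: [1.0, 0.004, -0.0, 0.0]
ft_force: [-0.8, -0.1, -3.8]
opening: 0.0435
grasp_force: 40.0
```

Call:
{"name": "send_rows", "arguments": {
  "steps": [
    [[0, 0, -0.005], 0],
    [[0, 0, -0.01], 0],
    [[0, 0, -0.015], 0],
    [[0, 0, -0.02], 0],
    [[0, 0, -0.02], 0]
  ]
}}

```text
clock: 18.73
tool_pos: [0.5757, -0.1101, 0.0772]
ee_rot: [1.0, 0.004, 0.0, 0.0]
ft_force: [0.4, 0.3, -4.7]
opening: 0.0436
grasp_force: 40.0
```

Call:
{"name": "send_rows", "arguments": {
  "steps": [
    [[0, 0, -0.005], 0],
    [[0, 0, -0.01], 0],
    [[0, 0, -0.01], 0]
  ]
}}

```text
clock: 18.98
tool_pos: [0.5757, -0.1101, 0.0771]
ee_rot: [1.0, 0.004, 0.0, -0.0]
ft_force: [-3.1, 0.9, 3.0]
opening: 0.0439
grasp_force: 40.0
```

Call:
{"name": "send_rows", "arguments": {
  "steps": [
    [[0, 0, -0.005], 0],
    [[0, 0, -0.01], 0],
    [[0, 0, -0.01], 0]
  ]
}}

```text
clock: 19.23
tool_pos: [0.5757, -0.1102, 0.0771]
ee_rot: [1.0, 0.004, 0.0, -0.0]
ft_force: [-4.9, 1.0, 8.3]
opening: 0.044
grasp_force: 40.0
```

It is seated: the underside is at 100 mm with about 12 N of down force. Now I'll grip at 60 N and swing anticlockwise, moving the TCP on its 1.7 mm arc around the axis.

Call:
{"name": "send_rows", "arguments": {
  "steps": [
    [[0, 0, 0.01], 0],
    [[0, 0, 0.01], 0],
    [[0, 0.001, 0.01], 0.04],
    [[0, 0.002, 0.01], 0.08],
    [[0, 0.003, 0.01], 0.12],
    [[0, 0.004, 0.01], 0.16],
    [[-0.001, 0.005, 0.01], 0.2],
    [[-0.001, 0.005, 0.01], 0.25],
    [[-0.001, 0.006, 0.01], 0.3],
    [[-0.001, 0.006, 0.01], 0.3]
  ],
  "newtons": 60
}}

```text
clock: 20.07
tool_pos: [0.5755, -0.1096, 0.0771]
ee_rot: [0.987, 0.161, 0.0, -0.0]
ft_force: [-4.1, 1.9, 5.8]
opening: 0.0437
grasp_force: 60.0
```

```bash
python3 -c "
from h import *
s=get_state(); print(s['moment'],s['ft_force'],s['tool_pos'],s['ee_rot'])
c=wrist(); T=(wpts(c)@c['hand_eye'].T)[...,:3]; f=c['frame']
q=T[(f.max(2)<60)&(T[...,0]>.1)&(T[...,0]<.145)&(abs(T[...,1])<.05)&(T[...,2]>-.07)&(T[...,2]<.0)]
print('handle',len(q),q.min(0),q.max(0),q.mean(0))
"
```

```text
[ 0.17772298  1.13892304 -0.3259105 ] [-4.09181129  1.87146053  5.77978162] [ 0.57548396 -0.10959582  0.07709283] [ 9.86980793e-01  1.60837396e-01  6.74735154e-05 -4.91242146e-04]
handle 616 [ 0.10711253 -0.0085694  -0.06996005] [ 0.1130488   0.00924651 -0.04300174] [ 0.10919048  0.00026648 -0.05818481]
```

The handle still points along the tool's x axis at 18.5°, so there is no slip. I'll continue.

Call:
{"name": "send_rows", "arguments": {
  "steps": [
    [[0, 0.001, 0], 0.05],
    [[-0.001, 0.002, 0], 0.1],
    [[-0.001, 0.003, 0], 0.15],
    [[-0.002, 0.004, 0], 0.2],
    [[-0.003, 0.005, 0], 0.25],
    [[-0.003, 0.006, 0], 0.3],
    [[-0.004, 0.007, 0], 0.35],
    [[-0.005, 0.008, 0], 0.4],
    [[-0.005, 0.009, 0], 0.45],
    [[-0.006, 0.01, 0], 0.5],
    [[-0.007, 0.011, 0], 0.55],
    [[-0.007, 0.012, 0], 0.6],
    [[-0.008, 0.012, 0], 0.65],
    [[-0.009, 0.013, 0], 0.7],
    [[-0.01, 0.014, 0], 0.75],
    [[-0.01, 0.014, 0], 0.8],
    [[-0.01, 0.014, 0], 0.8]
  ]
}}

```text
clock: 21.53
tool_pos: [0.5746, -0.1087, 0.0771]
ee_rot: [0.836, 0.548, 0.0, -0.0]
ft_force: [-5.4, 1.6, 5.4]
opening: 0.0437
grasp_force: 60.0
```

Call:
{"name": "send_rows", "arguments": {
  "steps": [
    [[0, 0, 0], 0.03],
    [[-0.001, 0.001, 0], 0.06],
    [[-0.002, 0.001, 0], 0.09],
    [[-0.003, 0.002, 0], 0.12],
    [[-0.003, 0.002, 0], 0.15],
    [[-0.004, 0.002, 0], 0.18],
    [[-0.004, 0.002, 0], 0.18]
  ]
}}

```text
clock: 22.12
tool_pos: [0.5743, -0.1085, 0.077]
ee_rot: [0.781, 0.624, 0.0, -0.0]
ft_force: [-5.0, 1.0, 6.5]
opening: 0.0433
grasp_force: 60.0
```

```bash
cat > chk.py <<'E'
from h import *
s=get_state(); q=s['ee_rot']; print(np.round(s['moment'],2),np.round(s['ft_force'],1),np.round(s['tool_pos'],4),'yaw',np.degrees(2*np.arctan2(q[1],q[0])))
c=wrist(); T=(wpts(c)@c['hand_eye'].T)[...,:3]; f=c['frame']
q=T[(f.max(2)<60)&(T[...,0]>.1)&(T[...,0]<.145)&(abs(T[...,1])<.05)&(T[...,2]>-.07)&(T[...,2]<.0)]
print('handle',len(q),q.min(0),q.max(0),q.mean(0))
E
python3 chk.py
```

```text
[ 0.02  1.03 -0.46] [-5.   1.   6.5] [ 0.5743 -0.1085  0.077 ] yaw 77.23928345222454
handle 653 [ 0.10752739 -0.00860988 -0.06995838] [ 0.11368528  0.00976249 -0.04153887] [ 0.10952585  0.00044402 -0.05782869]
```

It's at 77.2°, with the stop expected near 81–84°. I'll use small steps and watch the torque.

Call:
{"name": "send_rows", "arguments": {
  "steps": [
    [[0, 0, 0], 0.015],
    [[0, 0, 0], 0.03],
    [[0, 0, 0], 0.045],
    [[0, 0, 0], 0.06],
    [[0, 0, 0], 0.06]
  ]
}}

```text
clock: 22.58
tool_pos: [0.5743, -0.1085, 0.0771]
ee_rot: [0.762, 0.648, 0.0, -0.0]
ft_force: [-4.8, 0.5, 5.7]
opening: 0.0433
grasp_force: 60.1
```

```bash
python3 chk.py
```

```text
[ 0.1   1.11 -0.59] [-4.8  0.5  5.7] [ 0.5743 -0.1085  0.0771] yaw 80.78743578708433
handle 659 [ 0.10748947 -0.00863049 -0.06995328] [ 0.11410923  0.00981666 -0.04136436] [ 0.10951992  0.00057294 -0.05776976]
```

Call:
{"name": "send_rows", "arguments": {
  "steps": [
    [[0, 0, 0], 0.01],
    [[0, 0, 0], 0.02],
    [[0, 0, 0], 0.03],
    [[0, 0, 0], 0.04],
    [[0, 0, 0], 0.04]
  ]
}}

```text
clock: 23.05
tool_pos: [0.5742, -0.1085, 0.0771]
ee_rot: [0.748, 0.664, 0.0, -0.0]
ft_force: [-4.6, 2.1, 6.2]
opening: 0.0435
grasp_force: 60.1
```

```bash
python3 chk.py
```

```text
[ 0.12  1.06 -0.61] [-4.6  2.1  6.2] [ 0.5742 -0.1085  0.0771] yaw 83.16829239675982
handle 658 [ 0.1075206  -0.00871543 -0.0699408 ] [ 0.11449898  0.01003297 -0.04146465] [ 0.10952821  0.00063912 -0.05775687]
```

Call:
{"name": "send_rows", "arguments": {
  "steps": [
    [[0, 0, 0], 0.01],
    [[0, 0, 0], 0.02],
    [[0, 0, 0], 0.03],
    [[0, 0, 0], 0.03]
  ]
}}

```text
clock: 23.43
tool_pos: [0.5741, -0.1085, 0.0771]
ee_rot: [0.737, 0.675, 0.0, -0.0]
ft_force: [-5.5, 1.5, 6.1]
opening: 0.0432
grasp_force: 60.1
```

```bash
python3 chk.py
```

```text
[ 0.1   1.11 -0.64] [-5.5  1.5  6.1] [ 0.5741 -0.1085  0.0771] yaw 84.9639949150944
handle 650 [ 0.10749251 -0.00830816 -0.06996042] [ 0.11344965  0.01003455 -0.04132002] [ 0.10951013  0.00079945 -0.05772713]
```

Call:
{"name": "send_rows", "arguments": {
  "steps": [
    [[0, 0, 0], 0.01],
    [[0, 0, 0], 0.02],
    [[0, 0, 0], 0.03],
    [[0, 0, 0], 0.03]
  ]
}}

```text
clock: 23.82
tool_pos: [0.5741, -0.1085, 0.0771]
ee_rot: [0.727, 0.687, 0.0, -0.001]
ft_force: [-5.1, 1.6, 6.2]
opening: 0.0435
grasp_force: 60.1
```

```bash
python3 chk.py; python3 - <<'E'
from h import *
c=camera("scene"); np.savez("s7.npz",**c); W=world(c)
m=(c["frame"].max(2)<70)&(W[...,2]>.125)&(W[...,2]<.165)&(np.hypot(W[...,0]-.574,W[...,1]+.11)<.145)&(np.hypot(W[...,0]-.574,W[...,1]+.11)>.1)
q=W[m]; print(len(q),q.mean(0))
c=camera("top"); np.savez("t7.npz",**c); W=world(c)
m=(c["frame"].max(2)<70)&(W[...,2]>.145)&(W[...,2]<.165)&(np.hypot(W[...,0]-.574,W[...,1]+.11)<.145)&(np.hypot(W[...,0]-.574,W[...,1]+.11)>.1)
q=W[m]; print(len(q),q.mean(0) if len(q) else '')
E
```

```text
[ 0.19  1.16 -0.8 ] [-5.1  1.6  6.2] [ 0.5741 -0.1085  0.0771] yaw 86.74481240815005
handle 664 [ 0.10753624 -0.00821627 -0.0699296 ] [ 0.11338252  0.01022117 -0.04128371] [ 0.10950914  0.00092848 -0.05778039]
99 [0.58496136 0.00339785 0.14722359]
38 [0.57758048 0.01086739 0.15670913]
```

Call:
{"name": "send_rows", "arguments": {
  "steps": [
    [[0, 0, 0], 0.01],
    [[0, 0, 0], 0.02],
    [[0, 0, 0], 0.02]
  ]
}}

```text
clock: 24.22
tool_pos: [0.574, -0.1085, 0.0771]
ee_rot: [0.721, 0.693, 0.001, -0.001]
ft_force: [-4.8, 2.2, 6.4]
opening: 0.0435
grasp_force: 60.4
```

```bash
python3 chk.py
```

```text
[ 0.19  1.13 -1.52] [-4.8  2.2  6.4] [ 0.574  -0.1085  0.0771] yaw 87.79328106016887
handle 665 [ 0.10740672 -0.00769559 -0.06999477] [ 0.11357067  0.01081326 -0.04138569] [ 0.10949064  0.00144826 -0.05789484]
```

The torque jumped to 1.5 N m, so the stop is reached with the lever near 87°. I'll relieve the twist, open the fingers and retreat upward.

Call:
{"name": "send_rows", "arguments": {
  "steps": [
    [[0, 0, 0], -0.006],
    [[0, 0, 0], -0.012],
    [[0, 0, 0], -0.012]
  ]
}}

```text
clock: 24.52
tool_pos: [0.574, -0.1085, 0.0771]
ee_rot: [0.724, 0.689, 0.0, -0.001]
ft_force: [-5.1, 0.3, 6.7]
opening: 0.0437
grasp_force: 60.1
```

Call:
{"name": "send_rows", "arguments": {
  "steps": [
    [[0, 0, 0], 0],
    [[0, 0, 0], 0],
    [[0, 0, 0], 0],
    [[0, 0, 0], 0],
    [[0, 0, 0], 0],
    [[0, 0, 0], 0],
    [[0, 0, 0], 0],
    [[0, 0, 0], 0],
    [[0, 0, 0], 0],
    [[0, 0, 0], 0]
  ],
  "fingers": 1
}}

```text
clock: 25.35
tool_pos: [0.5745, -0.1084, 0.0764]
ee_rot: [0.723, 0.691, 0.0, 0.0]
ft_force: [0.7, 0.4, 0.9]
opening: 0.0866
grasp_force: 0.0
```

Call:
{"name": "send_rows", "arguments": {
  "steps": [
    [[0, 0, 0.1], 0],
    [[0, 0, 0.25], 0],
    [[0, 0, 0.5], 0],
    [[0, 0, 0.75], 0],
    [[0, 0, 1], 0]
  ]
}}

```text
clock: 25.77
tool_pos: [0.5747, -0.1086, 0.1586]
ee_rot: [0.723, 0.691, 0.0, 0.0]
ft_force: [-0.1, -1.2, -0.9]
opening: 0.0868
grasp_force: 0.0
```

Call:
{"name": "send_rows", "arguments": {
  "steps": [
    [[0, 0, 0.3], 0],
    [[0, 0, 0.6], 0],
    [[0, 0, 0.9], 0],
    [[0, 0, 0.9], 0],
    [[0, 0, 0.9], 0]
  ]
}}

```text
clock: 26.18
tool_pos: [0.5757, -0.1088, 0.2313]
ee_rot: [0.723, 0.691, 0.002, 0.002]
ft_force: [-0.3, 0.3, -0.1]
opening: 0.0869
grasp_force: 0.0
```

```bash
python3 - <<'E'
from h import *
c=wrist(); np.savez("w8.npz",**c); print(c["tcp"],get_state()["ft_force"])
W=(wpts(c)@c["pose"].T)[...,:3]; f=c["frame"]; r=np.hypot(W[...,0]-.574,W[...,1]+.11)
q=W[(W[...,2]>.134)&(W[...,2]<.146)&(r<.035)&(f.min(2)>70)]; print("hubtop",len(q),np.median(q,0),(q.min(0)+q.max(0))/2)
h=W[(f.max(2)<60)&(W[...,2]>.15)&(W[...,2]<.165)&(r>.1)&(r<.14)]; print("handle top",len(h),h.mean(0),(h.min(0)+h.max(0))/2)
cv2.imwrite("pics/w8.png",np.hstack([rect(c,.14,.574,-.06,400,.5),rect(c,.085,.56,-.19,400,.8)]))
E
```

```text
[ 0.57569789 -0.10883755  0.23131552] [-0.31464358  0.89476599  0.07266786]
hubtop 1949 [ 0.57350235 -0.10853093  0.14042865] [ 0.5736317  -0.10978605  0.13832577]
handle top 460 [0.58283248 0.00841814 0.15876975] [0.58266288 0.00912264 0.15592504]
```

View pics/w8.png

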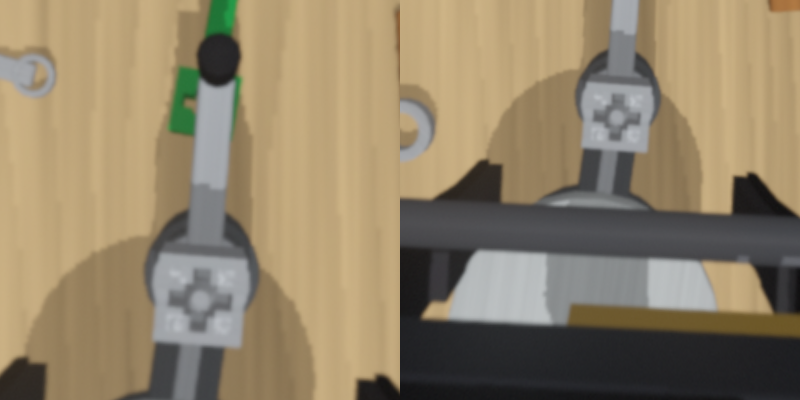

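The lever is home: the hub top is at 140 mm, and in the left view the hub is at (200,300) and the handle at (218,60), pointing away from the wheel head. It points within the spline play plus measuring error of straight away, the stop torque was felt, and the gripper is clear. Handing in.

```bash
python3 -c "
from workcell import *
print(job_done())"
```

```text
the job is handed in; nothing more can be done
None
```

The brake lever is fully home on the splines and swung anticlockwise to the stop, then released with the gripper clear; its handle points away from the wheel head, measured about 5° past straight (spline play is about 3.4°, the rest likely measuring error), and the job was handed in at about 26 s with no verdict returned.

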